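# Sort carved rosettes into stack-nest totes and stack the totes

### The job

Take the upper tote out of the lower one and sort the rosettes: every sound one goes into the lower tote and every broken one (corner off or side split away) into the upper tote, each lying flat on the tote's floor with its carving up. Once the sound ones are in, stack the upper tote on the lower one, turned end for end so that it stands on the seats instead of nesting down on the carvings; the broken ones may go in before or after that. Leave the tools and the other things on the bench where they are.

Things in the scene. Friction and masses are not known exactly. Their poses are not given: they have to be found in the camera images.
- tote_low_mid (a point): Lower of two equal grey plastic stack-nest totes: rim 200 x 162 mm (x, y), 62 mm high, sides sloping in to a foot 170 x 132 mm, floor 3 mm thick, 220 g. Its floor is clear 98 mm wide (between ribs) and 165 mm long: room for four rosettes 2 x 2. Stands on the bench. This point: on its middle axis, 31 mm above its foot; x to its dipped end, z up.
- tote_low_front (a point): Middle of the dipped end of the lower tote, 98 mm along x from its mid point. Facing is seen from this end: its rim is cut down to 38 mm height over the middle 84 mm; the other end is full height.
- tote_low_seat (a point): One of the lower tote's four seats (22 mm long), tops of hollow ribs inside its long sides, at x = -62 and +35 mm, y = +-62 mm from its middle, 54 mm above its foot. This is the one at x = +35, y = +62. The ribs reach in to 49 mm from the middle plane at the floor. The upper tote is the same.
- tote_top_mid (a point): Upper tote, same shape, point and axes, 180 to 290 g. It starts nested in the lower, facing the same way, 28 mm higher (rim on rim), and lifts straight out. Turned by half a turn (dipped end over the other's high end) its foot stands on the four seats, 54 mm higher than the lower, with 3 mm play sideways and 6 mm lengthwise; facing the same way it nests.
- tote_top_front (a point): Middle of the dipped end of the upper tote: 98 mm along its x from its mid point, same height.
- tote_top_rim (a point): Middle of the upper tote's +y rim band, a good place to grip: 0, 77, 17 mm (x, y, z) from its mid point. The band is upright, 9 mm thick, from 34 to 62 mm above the foot, all along both long sides (the -y side the same).
- mat: Clear spot to set a tote down: a black rubber mat, 240 x 260 mm (its x and y) and 3 mm thick, fixed on the bench. Origin at the centre of its underside. Nothing lies on it.
- rosette1_mid (a point): Sound carved rosette of pale wood: a whole square block 44 x 44 mm, 14 mm thick, with a small carved flower rising to 18 mm on its top face. It lies face up on the bench. May be absent. This point is at the centre, 7 mm above the underside; x and y along its sides, z out of the carved face. 22 g.
- rosette2_mid (a point): Sound carved rosette of pale wood: a whole square block 44 x 44 mm, 14 mm thick, with a small carved flower rising to 18 mm on its top face. It lies face up on the bench. May be absent. This point is at the centre, 7 mm above the underside; x and y along its sides, z out of the carved face. 22 g.
- rosette3_mid (a point): Sound carved rosette of pale wood: a whole square block 44 x 44 mm, 14 mm thick, with a small carved flower rising to 18 mm on its top face. It lies face up on the bench. May be absent. This point is at the centre, 7 mm above the underside; x and y along its sides, z out of the carved face. 22 g.
- rosette4_mid (a point): Sound carved rosette of pale wood: a whole square block 44 x 44 mm, 14 mm thick, with a small carved flower rising to 18 mm on its top face. It lies face up on the bench. May be absent. This point is at the centre, 7 mm above the underside; x and y along its sides, z out of the carved face. 22 g.
- broken1_mid (a point): Broken rosette, otherwise like the sound ones (44 x 44 x 14 mm): the corner at +x, +y has broken off along a slant, 20 mm along each side, so its +y side runs only from x = -22 to 2 mm and its +x side only from y = -22 to 2 mm. Lies face up. May be absent. This point is 7 mm above the underside, at the centre of the original square; z out of the carved face.
- broken3_mid (a point): Broken rosette, otherwise like the sound ones (44 x 44 x 14 mm): the corner at +x, +y has broken off along a slant, 20 mm along each side, so its +y side runs only from x = -22 to 2 mm and its +x side only from y = -22 to 2 mm. Lies face up. May be absent. This point is 7 mm above the underside, at the centre of the original square; z out of the carved face.
- broken2_mid (a point): Broken rosette: a strip along one side has split off, leaving 44 mm (its x) x 28 mm (its y), 14 mm thick; carving to 18 mm. Lies face up. May be absent. This point is at the centre of what is left, 7 mm above the underside; z out of the carved face.
- wax_tin: Wax tin, 55 mm across, 25 mm high, standing among the rosettes. Not part of the job: leave it in place. Origin at the underside.
- slipstone: Grey slipstone, 60 x 28 x 12 mm, lying among the rosettes. Not part of the job: leave it in place. Origin at the underside.
- gouge1: Carving gouge lying at the back, handle 29 mm thick and 115 mm long to -x, blade 130 mm to +x. Not part of the job: leave it in place. Origin at the underside.
- gouge3: Carving gouge, as above with a 140 mm blade. Not part of the job: leave it in place. Origin at the underside.
- mallet: Round carver's mallet standing on its head, 92 mm across, 207 mm high, at the right. Not part of the job: leave it in place. Origin at the underside.
- glue: White glue bottle, 60 mm across, 150 mm high, at the left. Not part of the job: leave it in place. Origin at the underside.
Things that resemble listed ones, but are neither listed nor needed, are in the scene too. Leave any red look-alike of the part that bears broken1_mid alone. What is shaped like the part that bears broken3_mid but orange is not meant.

How it is judged:
On the way, in this order (a step that is already met when the one before it is completed fails the run):
1. all sound rosettes lie flat in the lower tote (x of rosette1_mid in the frame of tote_low_mid between -0.088 and 0.088 m and y of rosette1_mid in the frame of tote_low_mid between -0.068 and 0.068 m and z of rosette1_mid in the frame of tote_low_mid between -0.033 and -0.012 m and angle between each of rosette1_mid, rosette2_mid, rosette3_mid, rosette4_mid's own z axis and vertical below 0.25 rad and x of rosette2_mid in the frame of tote_low_mid between -0.088 and 0.088 m and y of rosette2_mid in the frame of tote_low_mid between -0.068 and 0.068 m and z of rosette2_mid in the frame of tote_low_mid between -0.033 and -0.012 m and x of rosette3_mid in the frame of tote_low_mid between -0.088 and 0.088 m and y of rosette3_mid in the frame of tote_low_mid between -0.068 and 0.068 m and z of rosette3_mid in the frame of tote_low_mid between -0.033 and -0.012 m and x of rosette4_mid in the frame of tote_low_mid between -0.088 and 0.088 m and y of rosette4_mid in the frame of tote_low_mid between -0.068 and 0.068 m and z of rosette4_mid in the frame of tote_low_mid between -0.033 and -0.012 m), for 0.2 s.
2. the upper tote stands on the seats of the lower one, turned end for end (z of tote_top_mid in the frame of tote_low_mid between 0.049 and 0.059 m and x of tote_top_mid in the frame of tote_low_mid between -0.012 and 0.012 m and y of tote_top_mid in the frame of tote_low_mid between -0.01 and 0.01 m and x of tote_top_front in the frame of tote_low_mid below -0.07 m and angle between tote_top_mid's own z axis and vertical below 0.06 rad), for 0.2 s.
At the end, for the whole second after the job is handed in: Lower tote level on the bench; upper tote level on its seats, 54 mm (+-5) higher, turned end for end, within 12 mm lengthwise and 10 mm sideways; every sound rosette in the lower tote and every broken one in the upper, flat on the floor, carving up (tilt under 0.25 rad) (all of step 1 and all of step 2 and height (world z) of tote_low_mid between 0.027 and 0.039 m and angle between tote_low_mid's own z axis and vertical below 0.05 rad and x of broken1_mid in the frame of tote_top_mid between -0.088 and 0.088 m and y of broken1_mid in the frame of tote_top_mid between -0.068 and 0.068 m and z of broken1_mid in the frame of tote_top_mid between -0.033 and -0.012 m and angle between each of broken1_mid, broken2_mid, broken3_mid's own z axis and vertical below 0.25 rad and x of broken2_mid in the frame of tote_top_mid between -0.088 and 0.088 m and y of broken2_mid in the frame of tote_top_mid between -0.068 and 0.068 m and z of broken2_mid in the frame of tote_top_mid between -0.033 and -0.012 m and x of broken3_mid in the frame of tote_top_mid between -0.088 and 0.088 m and y of broken3_mid in the frame of tote_top_mid between -0.068 and 0.068 m and z of broken3_mid in the frame of tote_top_mid between -0.033 and -0.012 m); the robot touches nothing.
It fails at once if a bystander is knocked out of its place (moved more than 40 mm) (distance of any of wax_tin, slipstone, gouge1, gouge3, mallet, glue from where it was at the start of the episode above 0.04 m).
Of rosette1, rosette2, rosette3, rosette4 only 3 to 4 are there at a start; the rules pass over those that are not, and their reading is None.
Of broken1, broken2, broken3 only 2 to 3 are there at a start; the rules pass over those that are not, and their reading is None.
At some moment in a run one of rosette1, rosette2, rosette3, rosette4, broken1, broken2, broken3 may be knocked a few centimetres aside while the robot is not near it.
Once in a run the grip may slacken for a moment while it holds something.
It also fails if it takes over 210 s, if anything falls off the work surface, if the arm or the gripper's body presses on something with over 40 N, if the wrist force passes 120 N, or if a joint passes its speed limit or range.

### The arm

A 7-joint arm with a two-finger parallel gripper is mounted at the origin on the work surface. World frame = base frame: x ahead of the robot, y to its left, z up, the work surface at z = 0. Lengths are in m, angles in rad, forces in N, time in s.
With the tool pointing down it reaches from about 0.4 to 0.75 m from the base axis. Payload 19.5 kg.
Tool frame: the origin (TCP) lies midway between the tips of the shut fingers; the grasp point (between the pads) lies 19 mm behind it; z points along the fingers, y is the line along which they close (so a half turn about z gives the same grasp; the last joint's range is limited). The gripper opens to 85 mm and grips with 20 to 120 N. Pads are 22 mm wide; open, the fingers measure 114 mm over their backs; the gripper's body (76 mm by 85 mm) begins 54 mm behind the grasp point. The pads swing forward as they close: fully open they stand 13 mm farther back than shut.
Start: joints at [-1.381, 0.707, -0.028, 1.485, 0.022, 0.951, -0.075], TCP at [0.132, 0.56, 0.231] pointing down, gripper open.
Joint ranges: [-2.71, 2.71], [-0.32, 2.16], [-1.57, 1.52], [0, 2.45], [-1.46, 4.6], [0, 2.02], [-2.83, 2.83]. Speed limits (rad/s): [1.89, 1.89, 2.57, 2.57, 3.01, 3.01, 3.01].

### API

Orientations are given as a unit quaternion [w, x, y, z].
In Python, from station import ctrl, effector, kin, readout, cams, job gives the robot as it stands. The module is installed in compiled form; this text tells all that it offers. Calls block until the motion is done:
- ctrl.reach(position, orientation): joint-space move of the TCP to a pose.
- ctrl.servo_line(position, rot=None, rate=0.15, f_stop=None): straight line of the TCP; rot=None keeps the orientation; rate is the mean speed in m/s. With f_stop (N) it stops when the force on the tool has changed by that much, and returns True; else False.
- ctrl.goto_joints(angles): joint-space move.
- effector.grip(opening): finger opening in m; the grip force is fixed at half the most; returns when the fingers have stopped.
- ctrl.pause(seconds).
- kin.solve_ik(position, orientation): joint angles nearest the present ones, or None.
- readout.state(): the state.
- cams.read_camera(name): name is "scene" or "top" or "wrist"; returns the picture (420x560x3 uint8, blue, green, red); there is no depth.
- cams.get_calibration(name): a dict with "K" (3x3 intrinsics, pixels), "rvec" (rotation vector, rad) and "tvec" (3), from world to camera coordinates, as OpenCV has them. Camera axes: x right, y down, z forward; pixel columns grow to the right and rows downward; lengths in m; the calibration is good to about 2 mm. A picture is of the moment at which its call begins: read the wrist's pose just before it. get_calibration takes no time and is no camera call; for the wrist camera it gives the pose at the moment of the call.
A pose or a line that the arm cannot do raises ctrl.MotionError and nothing moves.
- job.sign_off(): hands the job in; it is judged then, once.
The state is a dict: "clock": time; "joint_pos": joint angles; "qd": joint speeds; "tau": joint torques, N m; "position": TCP position; "ee_rot": TCP orientation; "wrist_force": force on the tool from outside, world axes, zero at the start; "ft_torque": the same for the moment, N m; "width": finger opening in m; "gripper_force": force on a finger pad.
Only numpy, scipy, OpenCV 4.12 (cv2) and the standard library are available. Lean on these libraries where they do the work, as an engineer would, in place of code of your own. Each camera call takes 0.05 s, during which the arm holds its last target. There are 200 camera calls.

## Working session

There is one attempt and no reset: what is moved stays moved. The work goes in short steps, each a Python script; the robot and the scene stay as the last script left them, time stands still between calls to the robot, and variables do not carry over. Pictures are saved under pics/ and viewed, at most 14 in all, crops included, and the job is handed in when it is done.

```bash
mkdir -p pics
python3 - <<'E'
from station import ctrl, effector, kin, readout, cams, job
import cv2
for n in ("top","scene"):
    im=cams.read_camera(n); cv2.imwrite(f"pics/{n}0.png",im)
    c=cams.get_calibration(n); print(n,c)
s=readout.state(); print(s["clock"],s["position"],s["ee_rot"],s["width"])
E
```

```text
top {'K': array([[448.12154019,   0.        , 277.38017267],
       [  0.        , 448.12154019, 211.42485814],
       [  0.        ,   0.        ,   1.        ]]), 'rvec': array([ 2.14003279, -2.19358155,  0.15452125]), 'tvec': array([0.02647401, 0.57583865, 1.05709957])}
scene {'K': array([[407.86913332,   0.        , 276.28952896],
       [  0.        , 407.86913332, 215.52477854],
       [  0.        ,   0.        ,   1.        ]]), 'rvec': array([ 0.90058025,  2.64519113, -0.87959243]), 'tvec': array([ 0.41038569, -0.25147161,  1.48241566])}
0.1 [0.13205199 0.55939739 0.2308914 ] [-2.85149212e-05  1.15647468e-01  9.93290205e-01 -4.80727598e-04] 0.08515283598119608
```

View pics/top0.png

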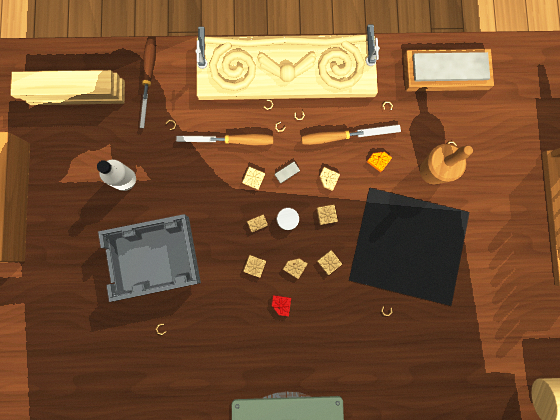

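View pics/scene0.png

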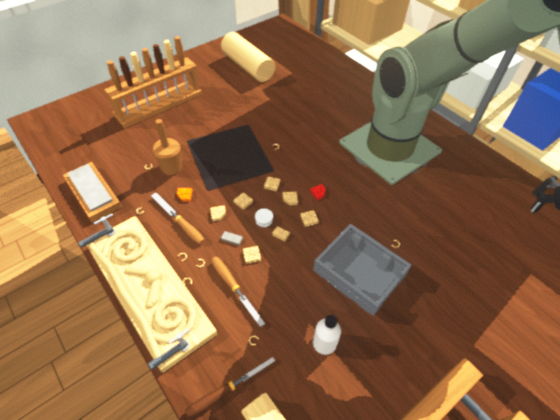

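The top view shows the nested totes at (148,258), the mat at (410,247), and seven tan pieces at (254,177), (329,177), (327,214), (255,266), (330,263), (257,223) and (295,268). The red piece at (281,306) and the orange one at (379,160) are look-alikes. The strip at (257,223) fits broken2, and (295,268) fits a corner-off piece. I'll confirm both in an enlarged crop.

Run:
```python
import cv2,numpy as np
im=cv2.imread("pics/top0.png")
a=cv2.resize(im[150:290,235:350],None,fx=4,fy=4,interpolation=cv2.INTER_CUBIC)
b=cv2.resize(im[205:310,90:210],None,fx=2.8,fy=2.8,interpolation=cv2.INTER_CUBIC)
b=np.clip(b.astype(float)*1.5,0,255).astype(np.uint8)
H=np.zeros((560,a.shape[1]+b.shape[1],3),np.uint8);H[:,:a.shape[1]]=a;H[:b.shape[0],a.shape[1]:]=b
cv2.imwrite("pics/crop1.png",H); print(H.shape)
```

```text
(560, 796, 3)
```

View pics/crop1.png

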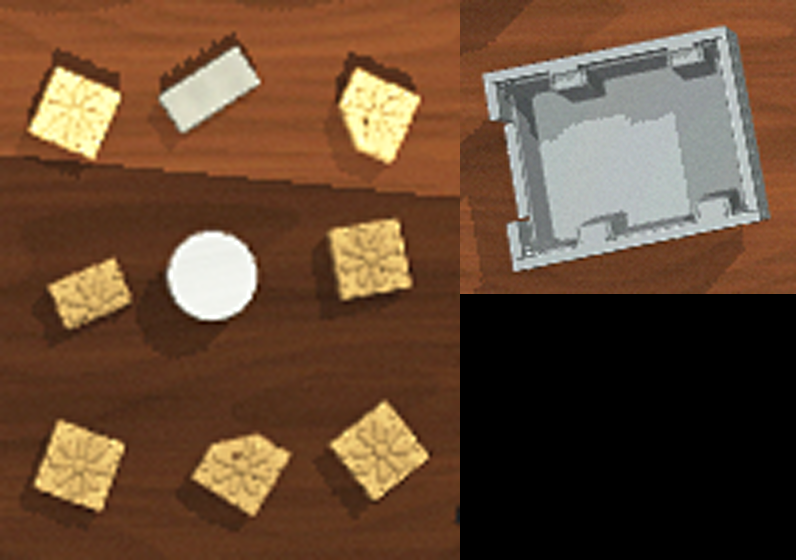

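Sound ones: (254,177), (327,214), (255,266) and (330,263). Broken ones: strip (257,223), corner-off (295,268) and corner-off (329,177), which has a slant at its lower left. The tote's dipped end points to image left, which is world +y. Next I'll locate everything.

```bash
cat > h.py <<'E'
from station import ctrl, effector, kin, readout, cams, job
import cv2, numpy as np
from scipy.spatial.transform import Rotation as R
def plane(cal,uv,z):
    Rm=cv2.Rodrigues(np.array(cal["rvec"],float))[0]; t=np.array(cal["tvec"],float).ravel()
    uv=np.atleast_2d(uv).astype(float)
    d=np.c_[(uv-cal["K"][:2,2])/cal["K"][[0,1],[0,1]],np.ones(len(uv))]@Rm
    c=-Rm.T@t
    return (c+d*((z-c[2])/d[:,2])[:,None])[:,:2]
def project(cal,p):
    return cv2.projectPoints(np.atleast_2d(np.array(p,float)),np.array(cal["rvec"],float),np.array(cal["tvec"],float),cal["K"],None)[0].reshape(-1,2)
def tan_mask(im):
    h,s,v=cv2.split(cv2.cvtColor(im,cv2.COLOR_BGR2HSV))
    m=((h>12)&(h<35)&(s>40)&(s<190)&(v>135)).astype(np.uint8)*255
    return cv2.morphologyEx(m,cv2.MORPH_CLOSE,np.ones((3,3),np.uint8))
def pieces(im,cal,z=0.014,lim=(0.3,0.75,-0.2,0.22)):
    out=[]
    for c in cv2.findContours(tan_mask(im),cv2.RETR_EXTERNAL,cv2.CHAIN_APPROX_NONE)[0]:
        if len(c)<20: continue
        w=plane(cal,c[:,0],z)*1000
        hull=cv2.convexHull(w.astype(np.float32)); A=cv2.contourArea(hull)
        (cx,cy),(a,b),ang=cv2.minAreaRect(hull)
        if not 700<A<3500 or max(a,b)>62: continue
        x,y=cx/1000,cy/1000
        if lim[0]<x<lim[1] and lim[2]<y<lim[3]:
            out.append(dict(x=x,y=y,a=a,b=b,yaw=np.radians(ang),fill=A/a/b,A=A,px=c[:,0].mean(0).round().astype(int),hull=hull[:,0]/1000))
    return out
def show(P):
    for p in P: print("px",p["px"],"xy %.4f %.4f  ab %.1f %.1f yaw %.1f fill %.2f"%(p["x"],p["y"],p["a"],p["b"],np.degrees(p["yaw"]),p["fill"]))
def down(yaw):
    """tool pointing down, closing line (tool y) along world angle yaw; nearest equivalent to the IK"""
    q=(R.from_euler("z",yaw-np.pi/2)*R.from_euler("x",np.pi)).as_quat()
    return q[[3,0,1,2]]
E
python3 - <<'E'
from h import *
cal=cams.get_calibration("top"); im=cv2.imread("pics/top0.png")
show(pieces(im,cal,0.014))
h,s,v=cv2.split(cv2.cvtColor(im,cv2.COLOR_BGR2HSV))
g=((s<60)&(v>40)).astype(np.uint8)*255; g=cv2.morphologyEx(g,cv2.MORPH_CLOSE,np.ones((9,9)))
for c in cv2.findContours(g,0,1)[0]:
    if cv2.contourArea(c)>3000: print(cv2.minAreaRect(c), cv2.minAreaRect((plane(cal,c[:,0],0.09)*1000).astype(np.float32)))
m=((v<60)&(s<90)).astype(np.uint8)*255; m=cv2.morphologyEx(m,cv2.MORPH_OPEN,np.ones((5,5)))
for c in cv2.findContours(m,0,1)[0]:
    if cv2.contourArea(c)>4000: print("mat",cv2.minAreaRect((plane(cal,c[:,0],0.003)*1000).astype(np.float32)))
print(plane(cal,[[287,218],[287,172],[445,163],[117,175]],0.02))
for x,y,z in [(0.5,0.02,0.42),(0.5,0.02,0.36)]:
  for yaw in (90,):
    print(kin.solve_ik([x,y,z],down(np.radians(yaw))))
E
```

```text
px [295 267] xy 0.4433 -0.0277  ab 44.8 44.9 yaw 57.3 fill 0.87
px [254 266] xy 0.4457 0.0712  ab 43.7 43.7 yaw 68.9 fill 0.97
px [329 262] xy 0.4510 -0.1129  ab 44.8 44.7 yaw 37.7 fill 0.97
px [257 223] xy 0.5515 0.0625  ab 30.7 45.1 yaw 21.9 fill 0.95
px [327 214] xy 0.5695 -0.1116  ab 44.4 44.2 yaw 9.2 fill 0.97
px [329 178] xy 0.6591 -0.1172  ab 46.4 48.5 yaw 64.2 fill 0.87
px [253 178] xy 0.6655 0.0701  ab 46.5 47.0 yaw 65.2 fill 0.96
((148.18663024902344, 257.3983154296875), (71.64166259765625, 94.08568572998047), 78.92979431152344) ((472.7930908203125, 308.833740234375), (162.4978485107422, 208.4713134765625), 10.15872573852539)
mat ((486.7811279296875, -316.2197265625), (259.30694580078125, 239.62026977539062), 74.65227508544922)
[[ 0.56129136 -0.01140671]
 [ 0.67692446 -0.01469806]
 [ 0.69128003 -0.41408821]
 [ 0.67862052  0.40741691]]
[-0.56520666  0.55042959  0.93270097  1.3612721  -0.43740366  1.44297072
 -1.22171584]
[-0.54146335  0.57137488  0.84182233  1.51543339 -0.43864132  1.25231456
 -1.21093635]
```

Run:
```python
from h import *
ctrl.reach([0.46,0.30,0.36],down(np.radians(10)))
cal=cams.get_calibration("wrist"); im=cams.read_camera("wrist"); cv2.imwrite("pics/w1.png",im); np.savez("w1.npz",**{k:np.array(v) for k,v in cal.items()})
print(cal, readout.state()["joint_pos"],readout.state()["clock"])
C=(0.472,0.313)
for nm,p in dict(tote_near=(0.396,0.30,0.1),tote_far=(0.548,0.326,0.1),mat=(0.487,-0.316,0.15),mat_n=(0.41,-.3,0.1),mat_f=(0.56,-0.35,0.1)).items():
    print(nm,[ (y,) + tuple(np.round(q[[0,6]],2)) for y in range(0,360,30) if (q:=kin.solve_ik(p,down(np.radians(y+10)))) is not None])
```

```text
{'K': array([[328.73874759,   0.        , 277.38128908],
       [  0.        , 328.73874759, 209.37718667],
       [  0.        ,   0.        ,   1.        ]]), 'rvec': array([-0.26649987,  3.06507644,  0.48517749]), 'tvec': array([ 0.50373139, -0.28508607,  0.4359962 ])} [-0.31001913  0.6023617  -0.66407126  1.31891565  0.36653199  1.34227386
  2.34672729] 2.3083
tote_near [(0, np.float64(-0.48), np.float64(1.98)), (30, np.float64(-0.43), np.float64(2.41)), (60, np.float64(-0.36), np.float64(2.81)), (90, np.float64(-1.24), np.float64(-0.81)), (120, np.float64(-1.24), np.float64(-0.29)), (150, np.float64(-1.24), np.float64(0.24)), (180, np.float64(-0.8), np.float64(-0.27)), (210, np.float64(-0.74), np.float64(0.06)), (240, np.float64(-0.69), np.float64(0.44)), (270, np.float64(-0.63), np.float64(0.78)), (300, np.float64(-0.58), np.float64(1.17)), (330, np.float64(-0.53), np.float64(1.57))]
tote_far [(0, np.float64(-0.35), np.float64(2.29)), (30, np.float64(-0.31), np.float64(2.74)), (60, np.float64(-1.01), np.float64(-1.61)), (90, np.float64(-1.01), np.float64(-1.09)), (120, np.float
[... 1194 characters left out ...]
64(1.14)), (240, np.float64(0.65), np.float64(1.55)), (270, np.float64(0.7), np.float64(1.95)), (300, np.float64(0.75), np.float64(2.36)), (330, np.float64(0.81), np.float64(2.75))]
mat_f [(0, np.float64(0.11), np.float64(-1.63)), (30, np.float64(0.11), np.float64(-1.11)), (60, np.float64(0.11), np.float64(-0.58)), (90, np.float64(0.11), np.float64(-0.06)), (120, np.float64(0.11), np.float64(0.46)), (150, np.float64(0.2), np.float64(0.8)), (180, np.float64(0.46), np.float64(0.78)), (210, np.float64(0.52), np.float64(1.2)), (240, np.float64(0.57), np.float64(1.62)), (270, np.float64(0.61), np.float64(2.06)), (300, np.float64(0.66), np.float64(2.49)), (330, np.float64(0.79), np.float64(2.81))]
```

View pics/w1.png

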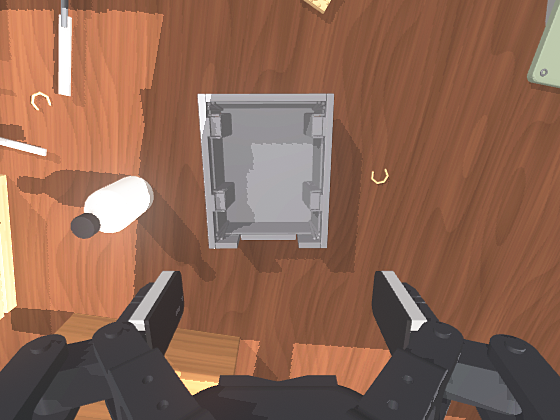

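The wrist view shows the nested totes with rim corners near (199,94), (333,94), (327,248) and (209,248). The dip is at the bottom edge (236–300,240).

Run:
```python
from h import *
cal=dict(np.load("w1.npz")); im=cv2.imread("pics/w1.png")
h,s,v=cv2.split(cv2.cvtColor(im,cv2.COLOR_BGR2HSV))
g=((s<60)&(v>40)).astype(np.uint8)*255; g[:85]=0;g[262:]=0;g[:,:190]=0;g[:,345:]=0
g=cv2.morphologyEx(g,cv2.MORPH_OPEN,np.ones((5,5)))
c=max(cv2.findContours(g,0,1)[0],key=cv2.contourArea)
q=cv2.approxPolyDP(cv2.convexHull(c),8,True)[:,0]; print(q.tolist())
w=plane(cal,q,0.09); print(w.round(4).tolist(), np.linalg.norm(w-np.roll(w,1,0),axis=1).round(4), w.mean(0))
tc=cams.get_calibration("top")
# top view: left (dipped) end corners & others from contour
im=cv2.imread("pics/top0.png");h,s,v=cv2.split(cv2.cvtColor(im,cv2.COLOR_BGR2HSV))
g=((s<60)&(v>40)).astype(np.uint8)*255; g=cv2.morphologyEx(g,cv2.MORPH_CLOSE,np.ones((9,9)));g[:205]=0;g[310:]=0;g[:,:90]=0;g[:,210:]=0
c=max(cv2.findContours(g,0,1)[0],key=cv2.contourArea)
q=cv2.approxPolyDP(cv2.convexHull(c),5,True)[:,0]; w=plane(tc,q,0.09); print(q.tolist(),w.round(4).tolist(), w.mean(0))
```

```text
[[332, 93], [326, 247], [209, 248], [197, 94]]
[[0.4108, 0.1995], [0.3745, 0.3953], [0.5323, 0.4245], [0.5681, 0.2282]] [0.1599 0.1991 0.1605 0.1995] [0.47141568 0.31189904]
[[187, 216], [200, 282], [109, 301], [98, 231]] [[0.5639, 0.2218], [0.4128, 0.1927], [0.376, 0.3964], [0.5342, 0.4245]] [0.47171416 0.3088507 ]
```

```bash
cat >> h.py <<'E'
C_LOW=np.array([0.4714,0.3119]); TH_LOW=np.radians(100.4)
def u(a): return np.array([np.cos(a),np.sin(a)])
def st(msg=""):
    s=readout.state(); print(msg,"t %.1f"%s["clock"],"pos",np.round(s["position"],4),"w %.4f"%s["width"],"F",np.round(s["wrist_force"],1),"gf %.0f"%s["gripper_force"]); return s
def best_down(p,yaw):
    """of the two equivalent half turns choose the one nearest in joints"""
    q0=np.array(readout.state()["joint_pos"]); c=[]
    for k in (0,np.pi):
        q=kin.solve_ik(list(p),down(yaw+k))
        if q is not None: c.append((np.abs(np.array(q)-q0).max(),yaw+k))
    return down(min(c)[1])
E
python3 - <<'E'
from h import *
th=TH_LOW; g=C_LOW+0.077*u(th+np.pi/2)
effector.grip(0.045)
ctrl.reach([*g,0.16],best_down([*g,0.16],th+np.pi/2))
print(ctrl.servo_line([*g,0.066],f_stop=8)); st("down")
effector.grip(0.0); st("grip")
ctrl.servo_line([*g,0.10],rate=0.06); st("lift")
ctrl.servo_line([*g,0.30],rate=0.15); s=st("up"); print(s["ft_torque"])
cv2.imwrite("pics/w2.png",cams.read_camera("wrist"))
E
```

```text
False
down t 4.4 pos [0.3961 0.2983 0.0668] w 0.0450 F [ 0.  -0.3 -0.1] gf 0
grip t 4.8 pos [0.3958 0.2981 0.0668] w 0.0102 F [-3.7 -2.  12.8] gf 59
lift t 5.5 pos [0.3957 0.2979 0.0999] w 0.0093 F [ 0.2  0.6 -2. ] gf 58
up t 7.0 pos [0.3955 0.2978 0.2994] w 0.0095 F [-0.5  0.  -2.2] gf 58
[-0.0270641   0.16286207  0.04322156]
```

View pics/w2.png

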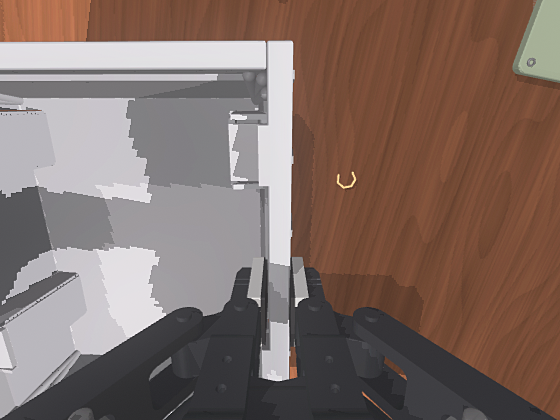

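The upper tote is held at its +y rim, with only its own weight on the wrist. Next I'll carry it to the mat, then look at the lower tote and the rosettes.

Run:
```python
from h import *
M=np.array([0.487,-0.316]); th=np.radians(60); g=M+0.077*u(th+np.pi/2)
p=[*g,0.30]; ctrl.reach(p,best_down(p,th+np.pi/2) if 0 else down(th+np.pi/2 + np.round(( (lambda r: 0)(0)))) ) if 0 else None
# keep the physical side: the tool turns with the tote by (60-100.4) deg
q0=np.array(readout.state()["ee_rot"]); r=R.from_euler("z",th-TH_LOW)*R.from_quat(q0[[1,2,3,0]]); o=r.as_quat()[[3,0,1,2]]
ctrl.reach(p,o); st("over mat")
ctrl.servo_line([*g,0.055],rate=0.2); print(ctrl.servo_line([*g,0.036],rate=0.03,f_stop=4)); st("down")
effector.grip(0.045); st("open"); ctrl.servo_line([*g,0.2],rate=0.25)
# look at the tote from above
p=[0.46,0.30,0.36]; ctrl.reach(p,down(np.radians(10)))
cal=cams.get_calibration("wrist"); im=cams.read_camera("wrist"); cv2.imwrite("pics/w3.png",im); np.savez("w3.npz",**cal)
cv2.imwrite("pics/top1.png",cams.read_camera("top")); st()
h,s,v=cv2.split(cv2.cvtColor(im,cv2.COLOR_BGR2HSV))
g=((s<60)&(v>40)).astype(np.uint8)*255; g[:85]=0;g[262:]=0;g[:,:190]=0;g[:,345:]=0
g=cv2.morphologyEx(g,cv2.MORPH_OPEN,np.ones((5,5)))
c=max(cv2.findContours(g,0,1)[0],key=cv2.contourArea)
q=cv2.approxPolyDP(cv2.convexHull(c),8,True)[:,0]; w=plane(cal,q,0.062)
print(q.tolist(),w.round(4).tolist(), np.linalg.norm(w-np.roll(w,1,0),axis=1).round(4), w.mean(0))
show(pieces(cv2.imread("pics/top1.png"),cams.get_calibration("top")))
```

```text
over mat t 9.1 pos [ 0.4208 -0.2767  0.3001] w 0.0096 F [ 0.3 -0.8 -1.5] gf 58
True
down t 11.0 pos [ 0.4203 -0.2776  0.0436] w 0.0095 F [ 0.4 -0.7  4. ] gf 72
open t 11.4 pos [ 0.4201 -0.2776  0.044 ] w 0.0450 F [-0.6 -0.8 -0. ] gf 0
 t 14.4 pos [0.4604 0.2993 0.3598] w 0.0450 F [ 0.6 -0.7  0.3] gf 0
[[331, 95], [325, 240], [215, 241], [205, 96]] [[0.4081, 0.1993], [0.3728, 0.3952], [0.5301, 0.4241], [0.5652, 0.2278]] [0.1597 0.199  0.1599 0.1994] [0.46901584 0.31160432]
px [295 267] xy 0.4431 -0.0281  ab 44.1 44.7 yaw 55.0 fill 0.86
px [254 266] xy 0.4459 0.0715  ab 43.6 43.4 yaw 68.2 fill 0.97
px [329 262] xy 0.4505 -0.1132  ab 43.3 43.7 yaw 36.5 fill 0.98
px [257 223] xy 0.5517 0.0626  ab 30.1 45.0 yaw 20.6 fill 0.94
px [327 214] xy 0.5695 -0.1118  ab 43.6 43.7 yaw 9.2 fill 0.98
px [329 178] xy 0.6593 -0.1176  ab 46.0 48.2 yaw 61.8 fill 0.87
px [253 177] xy 0.6661 0.0695  ab 43.4 43.4 yaw 65.2 fill 0.97
```

View pics/top1.png

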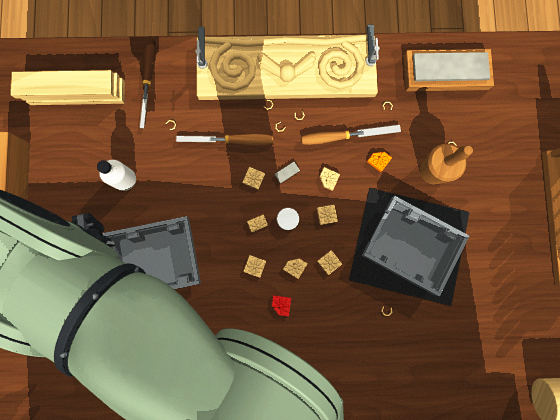

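The upper tote stands on the mat, tilted about 30° in the image around (415,245), and the lower tote stays in place. The rosettes are unmoved. Now the pick and place program, starting with the first sound one.

```bash
cat >> h.py <<'E'
C_LOW=np.array([0.4690,0.3116]); TH_LOW=np.radians(100.3)
OBST=[(0.561,-0.0114),(0.677,-0.0147)]
def refine(xy,yaw=None,z=0.22):
    """wrist view from above xy; returns the nearest piece and the rest"""
    yaw=0.0 if yaw is None else yaw
    p=[*xy,z]; ctrl.reach(p,best_down(p,yaw)); ctrl.pause(0.15)
    cal=cams.get_calibration("wrist"); im=cams.read_camera("wrist"); cv2.imwrite("pics/last.png",im)
    P=sorted(pieces(im,cal),key=lambda p:np.hypot(p["x"]-xy[0],p["y"]-xy[1])); return P[0] if P else None,im
def missing_corner(p):
    bx=cv2.boxPoints(((p["x"]*1000,p["y"]*1000),(p["a"],p["b"]),np.degrees(p["yaw"])))/1000
    d=[-cv2.pointPolygonTest((p["hull"]*1000).astype(np.float32),tuple(map(float,b*1000)),True) for b in bx]
    return bx[int(np.argmax(d))]-[p["x"],p["y"]],max(d)
def pick(p,others,mode="sound"):
    """returns offset of grasp from piece centre along the perpendicular, in the closing frame"""
    c=np.array([p["x"],p["y"]]); best=None
    for k in (0,1):
        a=p["yaw"]+k*np.pi/2
        if mode=="strip" and not ((p["b"] if k else p["a"])<36): continue   # close across the short side
        off=np.zeros(2)
        if mode=="corner":
            m,_=missing_corner(p); n=u(a+np.pi/2); off=-0.010*n*np.sign(m@n)
        g=c+off
        cl=min(min(np.hypot(*(g+s*0.037*u(a)-o)) for s in (1,-1)) for o in others)
        if best is None or cl>best[0]: best=(cl,a,g)
    cl,a,g=best; print("grasp",g.round(4),"yaw %.0f clear %.3f"%(np.degrees(a),cl))
    w0=0.042 if mode=="strip" else 0.056
    effector.grip(w0); o=best_down([*g,0.08],a)
    ctrl.reach([*g,0.08],o)
    if ctrl.servo_line([*g,-0.001],rate=0.08,f_stop=6): st("touched")
    effector.grip(0.0); s=st("gripped")
    ctrl.servo_line([*g,0.20],rate=0.2); s=st("lifted")
    return s["width"],a,c-g
def place(xy,a_to,z,delta=None,a_from=None,w_open=0.050,zc=0.2):
    """put piece centre at xy, closing line along a_to (tool turned from a_from by the nearest half turn)"""
    xy=np.array(xy,float)
    o=best_down([*xy,zc],a_to)
    if delta is not None and np.hypot(*delta)>1e-4:
        q=np.array(readout.state()["ee_rot"]); r0=R.from_quat(q[[1,2,3,0]]); r1=R.from_quat(o[[1,2,3,0]])
        xy=xy-((r1*r0.inv()).apply([*delta,0]))[:2]
    ctrl.reach([*xy,zc],o); s=st("over")
    ctrl.servo_line([*xy,z+0.02],rate=0.2)
    if ctrl.servo_line([*xy,z],rate=0.05,f_stop=5): st("touched")
    effector.grip(w_open); ctrl.servo_line([*xy,zc],rate=0.25); return s["width"]
def slot(x,y,C=None,th=None):
    C=C_LOW if C is None else C; th=TH_LOW if th is None else th
    return C+x*u(th)+y*u(th+np.pi/2)
E
cat > go.py <<'E'
import sys
from h import *
x,y=map(float,sys.argv[1:3]); mode=sys.argv[3]; sx,sy=map(float,sys.argv[4:6])
tp=pieces(cams.read_camera("top"),cams.get_calibration("top"))
tp=sorted(tp,key=lambda p:np.hypot(p["x"]-x,p["y"]-y))
p,im=refine((x,y)); show([p]); cv2.imwrite(f"pics/r_{mode}_{int(x*1e3)}_{int(y*1e3)}.png",im)
c=np.array([p["x"],p["y"]])
others=[np.array(o) for o in OBST]+[np.array([q["x"],q["y"]]) for q in tp if np.hypot(q["x"]-c[0],q["y"]-c[1])>0.03]
w,a,d=pick(p,others,mode)
if w<0.02: print("LOST"); sys.exit()
if len(sys.argv)>6:
    C=np.array(list(map(float,sys.argv[6:8]))); th=np.radians(float(sys.argv[8])); z=0.057
else: C,th,z=C_LOW,TH_LOW,0.003
w=place(slot(sx,sy,C,th),th,z,delta=d,w_open=w+0.007,zc=0.2 if z<0.05 else 0.25)
cv2.imwrite("pics/topl.png",cams.read_camera("top"))
show(pieces(cv2.imread("pics/topl.png"),cams.get_calibration("top"))); st("end")
E
python3 go.py 0.4459 0.0715 sound -0.029 -0.026
```

```text
px [278 177] xy 0.4447 0.0695  ab 45.5 44.4 yaw 68.7 fill 0.99
grasp [0.4447 0.0695] yaw 159 clear 0.073
gripped t 18.1 pos [ 4.45e-01  6.94e-02 -3.00e-04] w 0.0426 F [-1.9 -0.6 13.3] gf 60
lifted t 19.2 pos [0.4444 0.0694 0.1993] w 0.0424 F [-0.1  0.2 -1.2] gf 61
over t 20.2 pos [0.4998 0.2865 0.1995] w 0.0422 F [-0.  -0.6 -0.9] gf 61
touched t 21.7 pos [0.4997 0.2876 0.0028] w 0.0422 F [-1.4 -0.4 11.2] gf 62
px [295 267] xy 0.4429 -0.0273  ab 44.9 44.0 yaw 57.6 fill 0.86
px [329 262] xy 0.4506 -0.1132  ab 43.7 43.7 yaw 37.0 fill 0.98
px [257 223] xy 0.5516 0.0625  ab 30.6 45.2 yaw 22.7 fill 0.94
px [327 214] xy 0.5694 -0.1118  ab 43.6 44.1 yaw 9.9 fill 0.98
px [329 179] xy 0.6576 -0.1203  ab 52.2 48.5 yaw 64.2 fill 0.81
px [253 177] xy 0.6661 0.0695  ab 43.4 43.4 yaw 65.2 fill 0.97
end t 22.9 pos [0.4993 0.2874 0.1987] w 0.0494 F [ 0.1  0.1 -0.1] gf 0
```

View pics/last.png

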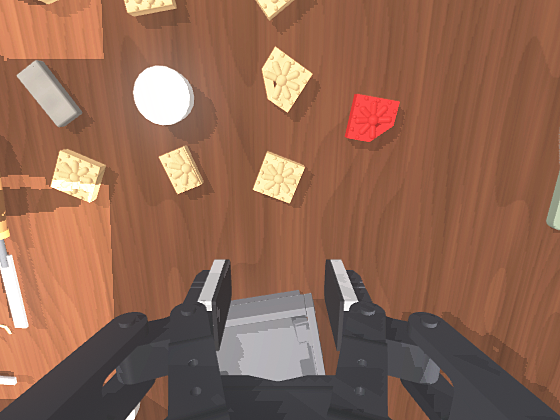

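The wrist view shows the first sound piece at (278,177), and the grasp and placing went as planned. The other three sound ones follow.

```bash
python3 go.py 0.4506 -0.1132 sound -0.029 0.026 && python3 go.py 0.5694 -0.1118 sound 0.039 -0.0245
```

```text
px [278 179] xy 0.4496 -0.1135  ab 45.2 45.8 yaw 36.4 fill 0.98
grasp [ 0.4496 -0.1135] yaw 36 clear 0.074
gripped t 27.0 pos [ 4.498e-01 -1.135e-01 -3.000e-04] w 0.0424 F [-1.7  0.7 13. ] gf 60
lifted t 28.1 pos [ 0.4493 -0.1134  0.1994] w 0.0422 F [-0.2  0.6  0.2] gf 61
over t 29.6 pos [0.4492 0.2771 0.1999] w 0.0422 F [ 0.  -0.7  0.1] gf 61
touched t 31.0 pos [0.4486 0.2783 0.0028] w 0.0424 F [-1.  -0.7 10.7] gf 62
px [295 267] xy 0.4430 -0.0277  ab 44.7 44.3 yaw 56.6 fill 0.87
px [257 223] xy 0.5516 0.0625  ab 30.6 45.2 yaw 22.7 fill 0.94
px [327 214] xy 0.5693 -0.1116  ab 43.9 44.2 yaw 9.2 fill 0.97
px [329 178] xy 0.6593 -0.1176  ab 46.0 48.2 yaw 61.8 fill 0.87
px [253 178] xy 0.6660 0.0696  ab 43.4 43.7 yaw 65.1 fill 0.97
end t 32.3 pos [0.4482 0.2781 0.1988] w 0.0491 F [-0.2 -0.4 -0.1] gf 0
px [277 179] xy 0.5685 -0.1115  ab 44.2 46.1 yaw 9.5 fill 0.99
grasp [ 0.5685 -0.1115] yaw 100 clear 0.064
gripped t 36.7 pos [ 5.687e-01 -1.115e-01 -2.000e-04] w 0.0423 F [-1.7  1.3 10. ] gf 62
lifted t 37.9 pos [ 0.5681 -0.1113  0.1992] w 0.0426 F [-0.7 -0.7  0.1] gf 61
over t 39.6 pos [0.4869 0.3532 0.2001] w 0.0426 F [-0.7 -1.3 -0.1] gf 61
touched t 41.1 pos [0.4859 0.3544 0.0029] w 0.0424 F [-2.4 -0.1 12.6] gf 62
px [295 267] xy 0.4431 -0.0275  ab 44.8 44.3 yaw 57.0 fill 0.88
px [257 223] xy 0.5515 0.0625  ab 30.7 45.1 yaw 21.9 fill 0.95
px [329 178] xy 0.6591 -0.1172  ab 46.4 48.5 yaw 64.2 fill 0.87
px [253 178] xy 0.6654 0.0700  ab 46.3 47.0 yaw 65.2 fill 0.96
end t 42.3 pos [0.4856 0.3541 0.1986] w 0.0494 F [ 0.3 -0.4 -0.8] gf 0
```

```bash
python3 go.py 0.6657 0.0698 sound 0.039 0.0245
python3 - <<'E'
from h import *
ctrl.reach([0.46,0.30,0.36],down(np.radians(10))); ctrl.pause(0.1)
cal=cams.get_calibration("wrist"); im=cams.read_camera("wrist")
cv2.imwrite("pics/w5.png",cv2.resize(im[80:260,180:350],None,fx=3,fy=3,interpolation=cv2.INTER_CUBIC))
h,s,v=cv2.split(cv2.cvtColor(im,cv2.COLOR_BGR2HSV))
g=((s<60)&(v>40)).astype(np.uint8)*255; g[:85]=0;g[262:]=0;g[:,:190]=0;g[:,345:]=0
c=max(cv2.findContours(cv2.morphologyEx(g,cv2.MORPH_CLOSE,np.ones((3,3))),0,1)[0],key=cv2.contourArea)
q=cv2.approxPolyDP(cv2.convexHull(c),8,True)[:,0]; w=plane(cal,q,0.062); print(q.tolist(),w.round(4).tolist(),w.mean(0))
show(pieces(im,cal,0.017,(0.3,0.75,0.2,0.45)))
# upper tote on the mat
ctrl.reach([0.475,-0.31,0.36],down(np.radians(60))); ctrl.pause(0.1)
cal=cams.get_calibration("wrist"); im=cams.read_camera("wrist"); cv2.imwrite("pics/w6.png",im); np.savez("w6.npz",**cal); st()
E
```

```text
px [277 177] xy 0.6651 0.0681  ab 45.7 43.8 yaw 65.4 fill 0.98
grasp [0.6651 0.0681] yaw 155 clear 0.071
gripped t 47.7 pos [ 6.655e-01  6.810e-02 -1.000e-04] w 0.0422 F [-1.5 -0.4  7.1] gf 62
lifted t 48.8 pos [0.6647 0.0681 0.199 ] w 0.0424 F [0.4 0.7 0. ] gf 61
over t 50.2 pos [0.4386 0.3449 0.1999] w 0.0425 F [ 0.7  0.4 -0.6] gf 61
touched t 51.6 pos [0.4377 0.3457 0.0029] w 0.0423 F [-2.8 -0.4 12.2] gf 62
px [295 267] xy 0.4431 -0.0275  ab 44.8 44.3 yaw 57.0 fill 0.88
px [257 223] xy 0.5515 0.0625  ab 30.7 45.1 yaw 21.9 fill 0.95
px [329 178] xy 0.6591 -0.1172  ab 46.4 48.5 yaw 64.2 fill 0.87
end t 52.9 pos [0.4375 0.3453 0.1987] w 0.0495 F [-0.6  0.6 -0.1] gf 0
[[331, 94], [325, 239], [214, 240], [204, 95]] [[0.4078, 0.1991], [0.3723, 0.3946], [0.5309, 0.424], [0.566, 0.228]] [0.46924514 0.3114196 ]
px [288 145] xy 0.4479 0.2767  ab 43.0 43.3 yaw 9.9 fill 0.99
px [251 145] xy 0.5008 0.2867  ab 44.4 44.9 yaw 10.2 fill 0.97
 t 59.0 pos [ 0.4751 -0.3098  0.3598] w 0.0493 F [ 0.  -0.1  0.8] gf 0
```

View pics/w5.png

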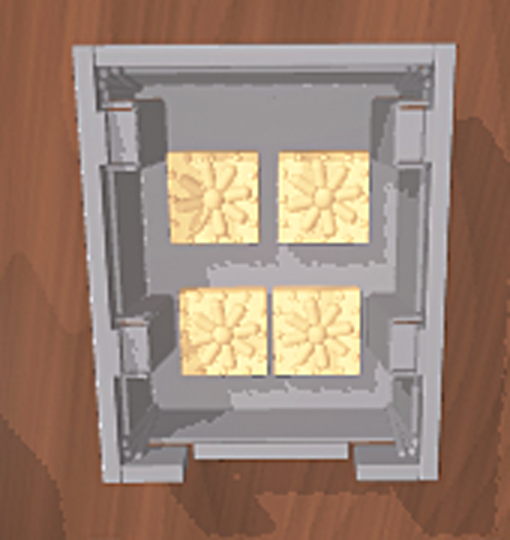

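View pics/w6.png

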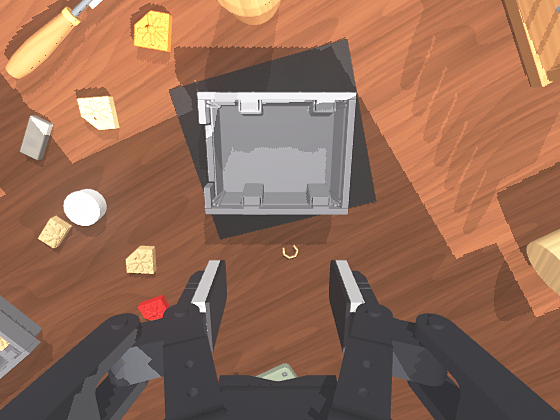

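All four sound rosettes lie flat 2 x 2 in the lower tote. The upper tote on the mat has rim corners near (197,93), (355,93), (349,213) and (206,213), with the dip on its left end. I'll measure it, using the known set-down grip point to check for camera bias.

Run:
```python
from h import *
cal=dict(np.load("w6.npz")); im=cv2.imread("pics/w6.png")
h,s,v=cv2.split(cv2.cvtColor(im,cv2.COLOR_BGR2HSV))
g=((s<60)&(v>75)).astype(np.uint8)*255; g[:80]=0;g[222:]=0;g[:,:185]=0;g[:,365:]=0
g=cv2.morphologyEx(cv2.morphologyEx(g,cv2.MORPH_CLOSE,np.ones((5,5))),cv2.MORPH_OPEN,np.ones((5,5)))
c=max(cv2.findContours(g,0,1)[0],key=cv2.contourArea)
q=cv2.approxPolyDP(cv2.convexHull(c),8,True)[:,0]; w=plane(cal,q,0.065)
print(q.tolist(),w.round(4).tolist(),np.linalg.norm(w-np.roll(w,1,0),axis=1).round(4)); C=w.mean(0)
e=w-np.roll(w,1,0); L=e[np.linalg.norm(e,axis=1)>0.18]; a=[np.degrees(np.arctan2(*v[::-1]))%180 for v in L]; print(C,a)
th=np.radians(np.mean(a)); print("rim +y from cam",C+0.077*u(th+np.pi/2),"bias along y", ((np.array([0.4201,-0.2776])-C)@u(th+np.pi/2)-0.077), "along x",(np.array([0.4201,-0.2776])-C)@u(th))
S=np.array([0.4691,0.3115]); ths=np.radians(100.3+180)
for sgn in (1,-1):
    g0=C+sgn*0.077*u(th+np.pi/2); g1=S+sgn*0.077*u(ths+np.pi/2)
    for k in (0,180):
        y0=th+np.pi/2+np.radians(k); y1=y0+ths-th
        print(sgn,k,g0.round(3),g1.round(3),[None if (q:=kin.solve_ik([*g,z],down(y))) is None else np.round(q,2).tolist() for g,z,y in ((g0,.04,y0),(g0,.30,y0),(g1,.30,y1),(g1,.09,y1))])
```

```text
[[354, 80], [363, 135], [346, 214], [205, 213], [186, 85]] [[0.5184, -0.4459], [0.4523, -0.4268], [0.3656, -0.3592], [0.4661, -0.1883], [0.618, -0.262]] [0.2091 0.0689 0.1099 0.1982 0.1688]
[ 0.48407718 -0.33642766] [np.float64(61.573933572491825), np.float64(59.55975952823127)]
rim +y from cam [ 0.4170156  -0.29858926] bias along y 0.007627992133191472 along x 0.019795865443012654
1 0 [ 0.417 -0.299] [0.545 0.325] [[0.3, 1.01, 0.51, 1.89, -0.98, 0.52, 0.99], [0.12, 0.67, 0.89, 1.6, -0.56, 1.14, 0.62], [-0.16, 0.99, -1.35, 1.09, 0.95, 1.66, 2.11], [-1.03, 1.41, 1.49, 1.41, -1.4, 1.51, -2.59]]
1 180 [ 0.417 -0.299] [0.545 0.325] [[0.05, 1.35, 1.27, 1.9, -1.44, 1.22, -1.77], [0.01, 0.85, 1.3, 1.61, -0.83, 1.34, -2.23], [-0.91, 0.88, 0.9, 1.13, -0.66, 1.41, 0.07], [-0.89, 1.09, 0.73, 1.4, -0.81, 0.96, 0.23]]
-1 0 [ 0.551 -0.374] [0.393 0.298] [[0.28, 1.19, 0.7, 1.28, -0.82, 0.95, 0.63], [0.29, 0.92, 0.82, 0.97, -0.63, 1.47, 0.43], [-1.29, 0.82, 1.3, 1.67, -0.81, 1.3, -2.79], [-1.25, 1.28, 1.36, 1.94, -1.36, 1.27, -2.33]]
-1 180 [ 0.551 -0.374] [0.393 0.298] [[0.15, 1.44, 1.35, 1.29, -1.38, 1.39, -2.25], [0.21, 1.12, 1.48, 0.97, -1.15, 1.75, -2.46], [-1.2, 0.67, 0.97, 1.67, -0.6, 1.13, 0.11], [-1.05, 0.93, 0.65, 1.94, -0.98, 0.63, 0.44]]
```

Run:
```python
from h import *
cal=dict(np.load("w6.npz")); im=cv2.imread("pics/w6.png")
h,s,v=cv2.split(cv2.cvtColor(im,cv2.COLOR_BGR2HSV))
print("mat v",v[85,250],v[220,235],v[150,365],"rim v",v[96,280],v[210,280],v[150,352])
g=((s<70)&(v>115)).astype(np.uint8)*255; g[:80]=0;g[222:]=0;g[:,:190]=0;g[:,365:]=0
g=cv2.morphologyEx(g,cv2.MORPH_OPEN,np.ones((3,3)))
c=np.vstack([c for c in cv2.findContours(g,0,1)[0] if len(c)>20])
for q in (cv2.approxPolyDP(cv2.convexHull(c),8,True)[:,0], np.array([[198,93],[356,93],[349,213],[206,213]])):
    w=plane(cal,q,0.065); e=w-np.roll(w,1,0); C=w.mean(0)
    a=[np.degrees(np.arctan2(*t[::-1]))%180 for t in e if np.hypot(*t)>0.18]; th=np.radians(np.mean(a)); d=np.array([0.4201,-0.2776])-C
    print(q.tolist(),np.linalg.norm(e,axis=1).round(4),C,a,"y",d@u(th+np.pi/2),"x",d@u(th))
```

```text
mat v 71 66 72 rim v 245 178 94
[[355, 92], [346, 214], [205, 213], [197, 92]] [0.1982 0.1616 0.1982 0.1602] [ 0.48528964 -0.31438716] [np.float64(59.98194129286192), np.float64(59.55975952823127)] y 0.0748459187316531 x -0.001035549167790568
[[198, 93], [356, 93], [349, 213], [206, 213]] [0.159  0.1984 0.159  0.2009] [ 0.4840944  -0.31601553] [np.float64(59.98199151670303), np.float64(59.98874180637686)] y 0.07462886267322377 x 0.0012525644205869004
```

The grip and camera data agree on a bias of about 2 mm, so I'll stack using the tool-based pose. Next: re-grip the same rim, turn end for end and stack.

Run:
```python
from h import *
th=np.radians(60); g=np.array([0.4201,-0.2776]); yaw0=th+np.pi/2+np.pi
effector.grip(0.045)
ctrl.reach([*g,0.2],down(yaw0)); print(ctrl.servo_line([*g,0.042],rate=0.15,f_stop=8)); st("at")
effector.grip(0.0); st("grip")
ctrl.servo_line([*g,0.08],rate=0.06); st("lift"); ctrl.servo_line([*g,0.30],rate=0.2); st("up")
ths=np.radians(100.35+180); S=np.array([0.4710,0.3117]); g1=S+0.077*u(ths+np.pi/2)
ctrl.reach([*g1,0.30],down(yaw0+ths-th)); ctrl.pause(0.2); st("over")
im=cams.read_camera("wrist"); cv2.imwrite("pics/w7.png",im)
ctrl.servo_line([*g1,0.125],rate=0.15); ctrl.pause(0.2); s0=st("125")
print(ctrl.servo_line([*g1,0.092],rate=0.025,f_stop=4)); st("seat")
```

```text
False
at t 61.6 pos [ 0.4203 -0.2778  0.0427] w 0.0450 F [-0.3 -0.6  0.5] gf 0
grip t 62.0 pos [ 0.42   -0.2776  0.0425] w 0.0100 F [-3.3  3.6  9.5] gf 59
lift t 62.8 pos [ 0.4201 -0.2775  0.0798] w 0.0098 F [-0.5 -0.4 -0.6] gf 58
up t 64.0 pos [ 0.42   -0.2773  0.2991] w 0.0096 F [ 0.1  0.3 -2.5] gf 58
over t 66.5 pos [0.5469 0.3251 0.2998] w 0.0097 F [-0.4 -0.6 -0.9] gf 58
125 t 68.0 pos [0.5469 0.3256 0.1255] w 0.0095 F [ 0.   0.1 -2.4] gf 58
True
seat t 68.9 pos [0.547  0.3255 0.1018] w 0.0096 F [-0.4 -0.3  6.7] gf 60
```

Run:
```python
from h import *
a=cams.read_camera("wrist"); b=cams.read_camera("scene")
cv2.imwrite("pics/w8.png",np.hstack([cv2.resize(a,(400,300)),cv2.resize(b[200:350,280:480],(400,300),interpolation=cv2.INTER_CUBIC)]))
```

```text
(no output)
```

View pics/w8.png

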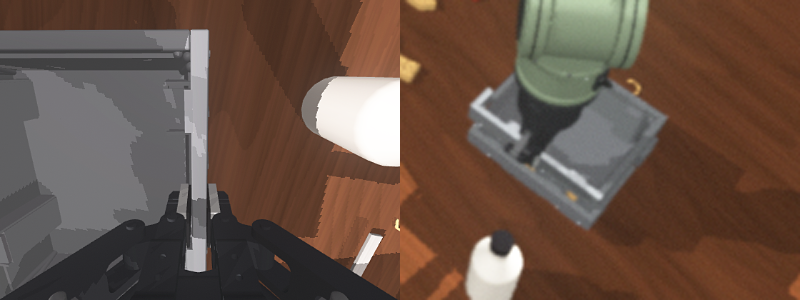

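Run:
```python
from h import *
s=st("now"); print("tq",np.round(s["ft_torque"],2))
p=s["position"]
for z in (0.099,0.0965,0.094):
    r=ctrl.servo_line([0.5469,0.3256,z],rate=0.03,f_stop=12); s=st(str(r)); print("tq",np.round(s["ft_torque"],2))
    if r: break
```

```text
now t 69.0 pos [0.5469 0.3255 0.1019] w 0.0094 F [0.3 0.4 5.9] gf 60
tq [ 0.06 -0.22  0.03]
False t 69.3 pos [0.5487 0.326  0.1013] w 0.0094 F [ 0.2 -3.7 31. ] gf 67
tq [-0.87  0.09 -0.02]
False t 69.5 pos [0.55   0.3264 0.1007] w 0.0095 F [ 1.6 -4.7 56. ] gf 76
tq [-1.63  0.24  0.02]
False t 69.8 pos [0.5477 0.3261 0.0952] w 0.0095 F [6.  1.  8.3] gf 74
tq [ 0.47 -0.01 -0.2 ]
```

The tote snapped down to about its seat height after catching on an edge. I'll release and check.

Run:
```python
from h import *
effector.grip(0.045); s=st("rel"); p=list(s["position"]); ctrl.servo_line([p[0],p[1],0.25],rate=0.25)
ctrl.reach([0.46,0.30,0.38],down(np.radians(10))); ctrl.pause(0.2)
cal=cams.get_calibration("wrist"); a=cams.read_camera("wrist"); b=cams.read_camera("scene"); np.savez("w9.npz",**cal); cv2.imwrite("pics/w9raw.png",a)
cv2.imwrite("pics/w9.png",np.hstack([cv2.resize(a[60:270,170:380],(400,400),interpolation=cv2.INTER_CUBIC),cv2.resize(b[215:325,300:410],(400,400),interpolation=cv2.INTER_CUBIC)]))
show(pieces(cams.read_camera("top"),cams.get_calibration("top"))); st()
```

```text
rel t 70.2 pos [0.5468 0.3256 0.0938] w 0.0444 F [ 0.1 -0.1 -0.1] gf 0
px [295 267] xy 0.4427 -0.0277  ab 44.0 44.0 yaw 57.6 fill 0.88
px [257 223] xy 0.5517 0.0626  ab 30.1 45.0 yaw 20.6 fill 0.94
px [329 178] xy 0.6593 -0.1176  ab 46.0 48.2 yaw 61.8 fill 0.87
 t 73.7 pos [0.46 0.3  0.38] w 0.0451 F [-0.2 -0.4  0.7] gf 0
```

View pics/w9.png

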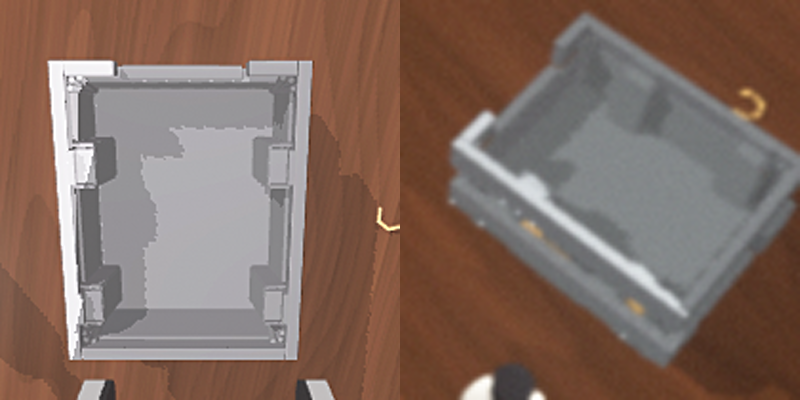

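The left crop shows the upper tote square on the lower one, with its dip at the top, opposite the lower's. The right crop shows it standing level, with rosettes visible in the gap. I'll check its rim numerically, then place the broken ones.

```bash
sed -i 's/if ctrl.servo_line(\[\*g,-0.001\]/if ctrl.servo_line([*g,0.003 if mode=="strip" else -0.001]/' h.py
sed -i 's/z=0.057$/z=0.061 if mode=="strip" else 0.057/' go.py
python3 - <<'E'
from h import *
cal=dict(np.load("w9.npz")); im=cv2.imread("pics/w9raw.png")
h,s,v=cv2.split(cv2.cvtColor(im,cv2.COLOR_BGR2HSV))
g=((s<60)&(v>40)).astype(np.uint8)*255; g[:85]=0;g[252:]=0;g[:,:185]=0;g[:,350:]=0
g=cv2.morphologyEx(g,cv2.MORPH_OPEN,np.ones((5,5)))
c=max(cv2.findContours(g,0,1)[0],key=cv2.contourArea)
q=cv2.approxPolyDP(cv2.convexHull(c),8,True)[:,0]
for z in (0.09,0.116): w=plane(cal,q,z); print(z,w.round(4).tolist(),np.linalg.norm(w-np.roll(w,1,0),axis=1).round(4),w.mean(0))
E
python3 go.py 0.5516 0.0625 strip 0.045 0.0 0.470 0.3118 280.4
```

```text
0.09 [[0.5758, 0.2262], [0.4071, 0.1968], [0.3712, 0.4052], [0.5399, 0.4347]] [0.2116 0.1712 0.2115 0.1713] [0.47348741 0.3157367 ]
0.116 [[0.5696, 0.2259], [0.4111, 0.1982], [0.3773, 0.3941], [0.5358, 0.4219]] [0.1988 0.1609 0.1988 0.161 ] [0.47344566 0.31004731]
px [278 177] xy 0.5507 0.0612  ab 30.3 46.6 yaw 21.6 fill 0.99
grasp [0.5507 0.0612] yaw 22 clear 0.074
gripped t 77.3 pos [0.5509 0.0612 0.0037] w 0.0263 F [-1.2 -0.4  8.7] gf 60
lifted t 78.5 pos [0.5504 0.061  0.199 ] w 0.0262 F [-0.5  0.5 -0.8] gf 59
over t 80.2 pos [0.4782 0.2671 0.2496] w 0.0263 F [ 0.4 -0.3 -0.7] gf 59
touched t 81.6 pos [0.4781 0.2674 0.0608] w 0.0264 F [-0.5 -2.1 10.3] gf 60
px [295 267] xy 0.4429 -0.0273  ab 44.9 44.0 yaw 57.6 fill 0.86
px [330 179] xy 0.6571 -0.1213  ab 54.5 48.5 yaw 64.2 fill 0.80
end t 82.8 pos [0.4778 0.2672 0.2487] w 0.0330 F [ 0.2  0.4 -0.8] gf 0
```

The rim measures 199 x 161 mm at z = 0.116, so the tote is seated. Now the corner-off pieces, which I'll handle one at a time, starting with the near one.

```bash
python3 go.py 0.4430 -0.0275 corner -0.029 -0.024 0.471 0.3112 280.2 && python3 go.py 0.6590 -0.1176 corner -0.029 0.026 0.471 0.3112 280.2
python3 - <<'E'
from h import *
ctrl.reach([0.46,0.30,0.40],down(np.radians(10))); ctrl.pause(0.2)
a=cams.read_camera("wrist"); b=cams.read_camera("top")
cv2.imwrite("pics/w10.png",np.hstack([cv2.resize(a[60:270,170:380],(400,400),interpolation=cv2.INTER_CUBIC),cv2.resize(cv2.imread("pics/r_corner_659_-117.png"),(400,400))]))
E
```

```text
px [275 180] xy 0.4422 -0.0279  ab 46.2 45.2 yaw 56.6 fill 0.87
grasp [ 0.4339 -0.0224] yaw 57 clear 0.109Traceback (most recent call last):
  File "go.py", line 9, in <module>
    w,a,d=pick(p,others,mode)
          ~~~~^^^^^^^^^^^^^^^
  File "h.py", line 73, in pick
    if ctrl.servo_line([*g,0.003 if mode=="strip" else -0.001],rate=0.08,f_stop=6): st("touched")
       ~~~~~~~~~~~~~~~^^^^^^^^^^^^^^^^^^^^^^^^^^^^^^^^^^^^^^^^^^^^^^^^^^^^^^^^^^^^
station.MotionError: the arm cannot follow that straight line within its joint ranges
```

```bash
python3 - <<'E'
t=open("h.py").read()
old=t[t.index("    effector.grip(w0); o=best_down([*g,0.08],a)"):t.index("    effector.grip(0.0); s=st(\"gripped\")")]
new='''    effector.grip(w0); zl=0.003 if mode=="strip" else -0.001
    o=best_down([*g,zl],a); q=[down(a),down(a+np.pi)]; q.sort(key=lambda v:1-abs(v@o))
    for o in q:
        try:
            ctrl.reach([*g,0.08],o)
            if ctrl.servo_line([*g,zl],rate=0.08,f_stop=6): st("touched")
            break
        except ctrl.MotionError as e: print(e)
    else: raise SystemExit("no grasp line")
'''
open("h.py","w").write(t.replace(old,new))
E
python3 - <<'E'
from h import *
p=[0.44,0.1,0.25]; ctrl.reach(p,best_down(p,np.radians(100)))
E
python3 go.py 0.4430 -0.0275 corner -0.029 -0.024 0.471 0.3112 280.2
cat > fin.py <<'E'
from h import *
ctrl.reach([0.46,0.30,0.40],down(np.radians(10))); ctrl.pause(0.2)
a=cams.read_camera("wrist"); cv2.imwrite("pics/w10.png",np.hstack([cv2.resize(a[60:270,170:380],(400,400),interpolation=cv2.INTER_CUBIC),cv2.resize(cv2.imread("pics/last.png"),(400,400))])); st()
E
python3 go.py 0.6590 -0.1176 corner -0.029 0.026 0.471 0.3112 280.2 && python3 fin.py
```

```text
px [275 179] xy 0.4421 -0.0280  ab 45.9 45.4 yaw 56.1 fill 0.88
grasp [ 0.4338 -0.0224] yaw 56 clear 0.108
the arm cannot follow that straight line within its joint ranges
the arm cannot follow that straight line within its joint ranges
px [280 181] xy 0.6594 -0.1178  ab 45.8 44.9 yaw 64.9 fill 0.90
grasp [ 0.6551 -0.1269] yaw 155 clear 0.111
gripped t 92.1 pos [ 6.555e-01 -1.270e-01 -1.000e-04] w 0.0424 F [-1.7  0.   7. ] gf 61
lifted t 93.3 pos [ 0.6547 -0.1268  0.199 ] w 0.0424 F [-0.8  0.  -0.9] gf 61
over t 95.1 pos [0.502  0.3453 0.2498] w 0.0424 F [ 0.4  0.7 -0.7] gf 61
touched t 96.5 pos [0.5013 0.3459 0.0569] w 0.0426 F [-1.1 -2.4 10.9] gf 62
px [295 267] xy 0.4429 -0.0273  ab 44.9 44.0 yaw 57.6 fill 0.86
end t 97.8 pos [0.501  0.3457 0.2486] w 0.0498 F [ 0.7  0.  -0.3] gf 0no grasp line
```

Run:
```python
from h import *
p,im=refine((0.443,-0.0275)); show([p]); m,d=missing_corner(p); print(m,d,readout.state()["joint_pos"].round(2))
c=np.array([p["x"],p["y"]])
for k in (0,1):
    a=p["yaw"]+k*np.pi/2; n=u(a+np.pi/2); g=c-0.010*n*np.sign(m@n)
    for h in (0,np.pi):
        for z in (0.08,-0.001):
            q=kin.solve_ik([*g,z],down(a+h)); print(k,h>0,z,g.round(3),None if q is None else np.round(q,2))
```

```text
px [275 179] xy 0.4422 -0.0279  ab 46.4 45.5 yaw 56.1 fill 0.87
[0.03178945 0.00656959] 15.620242114244327 [ 0.25  0.56 -0.44  1.94  0.36  0.71 -0.4 ]
0 False 0.08 [ 0.434 -0.022] [-0.06  0.81  0.06  2.14 -0.23  0.2  -1.95]
0 False -0.001 [ 0.434 -0.022] [ 0.01  0.99 -0.05  2.16  1.76  0.04  2.34]
0 True 0.08 [ 0.434 -0.022] [ 0.19  0.82 -0.37  2.13  0.89  0.35  0.05]
0 True -0.001 [ 0.434 -0.022] [ 0.45  1.15 -0.91  2.14  1.52  0.81 -0.55]
1 False 0.08 [ 0.437 -0.036] [ 0.08  0.81 -0.13  2.12  0.41  0.23 -0.99]
1 False -0.001 [ 0.437 -0.036] [ 0.01  0.99 -0.    2.15  0.52  0.   -1.1 ]
1 True 0.08 [ 0.437 -0.036] [ 0.49  0.96 -0.92  2.11  1.22  0.76  1.3 ]
1 True -0.001 [ 0.437 -0.036] [ 0.39  1.08 -0.7   2.13  1.5   0.6   1.07]
```

```bash
cat > fin.py <<'E'
from h import *
ctrl.reach([0.46,0.30,0.40],down(np.radians(10))); ctrl.pause(0.2)
a=cams.read_camera("wrist"); cv2.imwrite("pics/w10.png",np.hstack([cv2.resize(a[60:270,170:380],(400,400),interpolation=cv2.INTER_CUBIC),cv2.resize(cv2.imread("pics/last.png"),(400,400))])); st()
E
python3 - <<'E' && python3 fin.py
from h import *
p,im=refine((0.443,-0.0275)); show([p]); m,_=missing_corner(p); c=np.array([p["x"],p["y"]])
a=p["yaw"]+np.pi/2; n=u(a+np.pi/2); g=c-0.010*n*np.sign(m@n); ok=False
effector.grip(0.056)
for aa in (a+np.pi,):
    o=down(aa); ctrl.goto_joints(kin.solve_ik([*g,0.08],o))
    print(ctrl.servo_line([*g,-0.001],rate=0.08,f_stop=6))
effector.grip(0.0); st("gripped")
ctrl.servo_line([*g,0.10],rate=0.2); s=st("lifted")
if s["width"]<0.03: raise SystemExit("lost")
C=np.array([0.471,0.3112]); th=np.radians(280.2)
print(place(slot(-0.029,-0.026,C,th),th,0.057,delta=c-g,w_open=s["width"]+0.007,zc=0.25))
E
```

```text
px [275 179] xy 0.4420 -0.0281  ab 45.9 45.4 yaw 56.3 fill 0.88
False
gripped t 103.1 pos [ 4.367e-01 -3.650e-02 -3.000e-04] w 0.0425 F [-2.2 -0.8 14.2] gf 60
lifted t 103.7 pos [ 0.4364 -0.0367  0.0994] w 0.0426 F [-0.6  0.6 -0.7] gf 61
over t 105.2 pos [0.4311 0.3322 0.2493] w 0.0421 F [ 0.2 -0.7 -0.2] gf 61
touched t 106.7 pos [0.4305 0.3332 0.0568] w 0.0424 F [-1.  -1.2 10.4] gf 62
0.042136717962399005
 t 109.5 pos [0.4599 0.3001 0.3999] w 0.0495 F [-0.2 -0.4 -0.4] gf 0
```

View pics/w10.png

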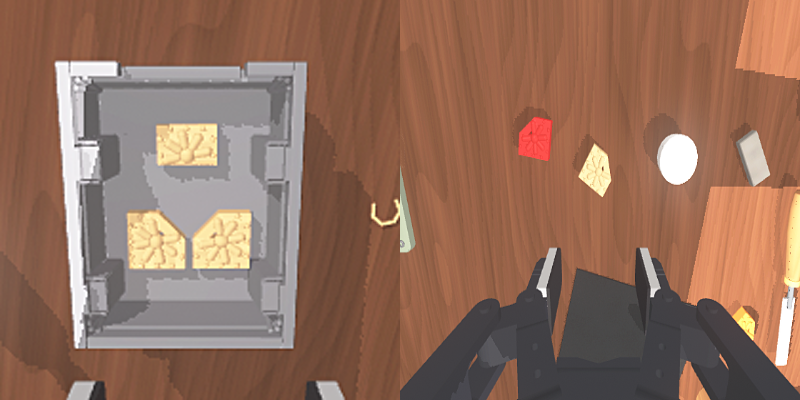

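All three broken pieces lie flat in the upper tote: the strip at crop (187,145) and the corner-off ones at (157,240) and (222,240). The tote is still seated, so I'm handing in.

```bash
python3 -c "
from station import job
print(job.sign_off())"
```

```text
the job is handed in; nothing more can be done
None
```

The job is handed in at about 110 s of the 210 s allowed, with no verdict returned: four sound rosettes lie in the lower tote, and the upper tote stands end for end on its seats with the three broken ones inside (it caught on an edge and took about 56 N to seat, and I did not re-check the lower rosettes from above after that).

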